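Open the craft chest and put the copper paint jar away

TASK

Swing the lid of the wooden craft chest up by its steel bar, past its balance point, and let it down gently until it rests open on the rubber bumper behind the chest and stays there by itself with your hand off it; it must not drop onto the bumper or be pressed hard against it, and how far back the bumper stands is different every time. Then set the copper-coloured paint jar down gently inside the chest, standing upright, and leave the lid open. Leave the blue jar, the round leaf box and the bark piece where they are.

Things in the scene. Friction and masses are not known exactly. Their poses are not given: they have to be found in the camera images.
- chest: Open-topped light-wood chest, fixed to the table, outside 150 (x) by 220 (y) by 80 mm high, walls and floor 6 mm thick; origin at the centre of its underside, on the table. Its +x axis points from the front (lid bar side) to the rear (hinge and bumper side), y runs along the hinge, z up.
- lid (a joint): Lid angle in rad: 0 closed (level), grows as it opens up and to the rear. Hinge swings freely, lid 0.27 to 0.48 kg: below about 1.55 it falls shut, beyond it falls open. It meets the rigid bumper anywhere between 1.80 and 2.10: different each time, not reported, to be felt. Faster than 1.3 rad/s counts as dropped; let go 0.1 rad short of the bumper it can get faster.
- lid_panel: The lid's brown wooden panel, 150 by 220 by 10 mm; origin on the hinge line at its middle, at the underside. Closed, it extends from there along -x of the chest. More than 30 N on it from anything is too hard; the bumper meets it 70 to 80 mm from the hinge, so that is about 11 N of push at the bar.
- lid_bar (a point): Middle of the lid's pull bar: round steel, 10 mm thick, 90 mm long, parallel to the hinge, 50 mm out in front of the panel's edge on two 10 mm arms, in the plane of the lid; 45 mm open between bar and panel. Its axes turn with the lid (chest axes when closed). Pinched from above with pads facing along the chest's x, it turns between the pads while the lid swings from closed to open.
- lid_hinge (a point): Middle of the hinge line, along the chest's rear top edge, 80.5 mm above the table; closed, the bar's centre lies 200 mm in front of it and 5 mm higher.
- bracket_top (a point): Top of the 44 mm wide upright steel bracket behind the chest (98 mm behind its rear wall), 165 mm above the table. It carries the rubber bumper, a black 20 mm ball on a screw pointing towards the lid, 150 mm above the table; the screw is set anew each time.
- copper_jar_center (a point): Centre of the copper-coloured, closed paint jar with a white cap: round, upright, 44 mm diameter, 60 mm high, 0.1 to 0.16 kg, standing on the table; z is its axis, upward.
- blue_jar_center (a point): Centre of the dark-blue jar of the same size with a white cap; not to be moved.
- leaf_box: Round open light-wood box holding leaves, 110 mm diameter, 36 mm high; origin at the centre of its underside; not to be moved.
- bark: Grey-blue painted bark slab, 60 by 170 by 28 mm; origin at the centre of its underside; not to be moved.
Not all that is in view belongs to the job. What is shaped like the part that bears copper_jar_center but yellow is not meant.

How it is judged (in metres and radians):
On the way:
1. the lid rests open on its bumper by itself, with the robot's hand off it (value of joint lid above 1.7 rad and contact force between lid_panel and anything else above 0.1 N and velocity of joint lid between -0.05 and 0.05 rad/s and contact force between each of the arm, the fingers and chest below 0.1 N), for 0.3 s.
At the end, for the whole second after the job is handed in: The lid stands open beyond 1.7 rad, still and leaning on its bumper; the copper jar stands upright (within 0.15 rad) and still on the chest's floor inside its walls (value of joint lid above 1.7 rad and contact force between lid_panel and anything else above 0.1 N and velocity of joint lid between -0.05 and 0.05 rad/s and x of copper_jar_center in the frame of chest between -0.06 and 0.06 m and y of copper_jar_center in the frame of chest between -0.095 and 0.095 m and z of copper_jar_center in the frame of chest between 0.026 and 0.046 m and angle between copper_jar_center's own z axis and vertical below 0.15 rad and linear speed of copper_jar below 0.02 m/s); the robot touches nothing.
It fails at once if the lid is dropped or flung: it swings faster than 1.3 rad/s either way (velocity of joint lid above 1.3 rad/s or velocity of joint lid below -1.3 rad/s).
It fails at once if the lid panel is pressed with more than 30 N (against the bumper or by the robot) (contact force between lid_panel and anything else above 30 N).
It fails at once if the copper jar is dropped into the chest (falling faster than 0.6 m/s inside it) (x of copper_jar_center in the frame of chest between -0.06 and 0.06 m and y of copper_jar_center in the frame of chest between -0.095 and 0.095 m and z of copper_jar_center in the frame of chest below 0.075 m and linear speed of copper_jar above 0.6 m/s).
It fails at once if the blue jar, the leaf box or the bark piece is moved more than 20 mm (distance of any of blue_jar_center, leaf_box, bark from where it was at the start of the episode above 0.02 m).
It also fails if it takes over 72 s, if anything falls off the work surface, if the arm or the gripper's body presses on something with over 40 N, if the wrist force passes 120 N, or if a joint passes its speed limit or range.

ROBOT

A 6-joint arm with a two-finger parallel gripper is mounted at the origin on the work surface. World frame = base frame: x ahead of the robot, y to its left, z up, the work surface at z = 0. Lengths are in mm, angles in rad, forces in N, time in s.
With the tool pointing down it reaches from about 350 to 975 mm from the base axis. Payload 7.1 kg.
Tool frame: the origin (TCP) lies midway between the tips of the shut fingers; the grasp point (between the pads) lies 19 mm behind it; z points along the fingers, y is the line along which they close (so a half turn about z gives the same grasp; the last joint's range is limited). The gripper opens to 88 mm and grips with 3 to 60 N. Pads are 20 mm wide; open, the fingers measure 115 mm over their backs; the gripper's body (75 mm by 178 mm) begins 61 mm behind the grasp point.
Start: joints at [-1.221, 0.423, 1.63, -0, 1.089, -0.019], TCP at [225.326, -582.952, 198.475] pointing down, gripper open.
Joint ranges: [-3, 3], [-0.9, 2.11], [0.09, 2.58], [-1.31, 4.45], [0.11, 2.69], [-2.54, 2.54]. Speed limits (rad/s): [2.39, 2.39, 3.01, 3.14, 3.14, 3.14].

INTERFACE

Orientations are given as a rotation vector (axis times angle).
In Python, from workcell import ctrl gives the robot as it stands. The module is installed in compiled form; this text tells all that it offers.
- The arm moves only by the tool servo_tool, never from a script. Its argument "increments" is a list of rows, each a list of 7 numbers: the shift along the world's x, y, z in cm, then the turn, a rotation vector about the world's x, y, z in degrees, then the opening, from -1 (shut) to 1 (fully open). A call has 1 to 20 rows; each row is the pose to reach, as a shift and turn from the pose commanded when the call began; what a row does not reach only later rows make up. A row lasts 1/12 s, in which the tool goes at most 41.7 mm and 7.16 degrees, less where a joint would pass 70% of its speed; a pose out of reach is approached as far as the arm can. A call with a gripper value outside its range is refused whole. The fingers move at their own pace and stop on an object; the grip force is fixed at half the most. Time passes only in rows, so rows that repeat a pose let the fingers close. It gives the time, the measured TCP pose, the force, the opening and the grip force at its end, in the units of the state.
- ctrl.get_obs(): the state, without advancing time (a new reading comes with each control period).
- ctrl.get_image(name): name is "scene" or "top" or "wrist"; returns a dict with "image" (384x512x3 uint8, red, green, blue), "fx", "fy", "cx", "cy" (pixels), "extrinsics" (4x4, takes a point from camera to world coordinates); the wrist camera has in their place "tool_from_camera" (4x4, takes a point from camera to tool coordinates, whose origin is the TCP and whose axes are the flange's). Camera axes: x right, y up, looking along -z (the intrinsics and any distortion apply to the point x, -y, -z); pixel columns grow to the right and rows downward; lengths in mm; the calibration is good to about 2 mm. A picture is of the moment at which its call begins: read the wrist's pose just before it. There is no depth.
- ctrl.close_job(): hands the job in; it is judged then, once.
The state is a dict: "t": time; "qpos": joint angles; "qvel": joint speeds; "joint_torque": joint torques, N m; "ee_pos": TCP position; "orientation": TCP orientation; "ft_force": force on the tool from outside, world axes, zero at the start; "moment": the same for the moment, N m; "width": finger opening in mm; "grasp_force": force on a finger pad.
Only numpy, scipy, OpenCV 4.12 (cv2) and the standard library are available. Lean on these libraries where they do the work, as an engineer would, in place of code of your own. Each camera call takes 0.05 s, during which the arm holds its last target. There are 200 camera calls.

## Working session

There is one attempt and no reset: what is moved stays moved. The work goes in short steps, Python scripts to look and compute and a tool call to move; the robot and the scene stay as the last step left them, time stands still between calls to the robot, and variables do not carry over. Pictures are saved under pics/ and viewed, at most 10 in all, crops included, and the job is handed in when it is done.

Besides the shell and the picture viewer there is one more tool, called after "Call:" as name(argument=value, ...), one argument or row to a line, values as JSON. servo_tool: Moves the arm, as the interface text tells. Its arguments: {"type":"object","properties":{"increments":{"type":"array","items":{"type":"array","items":{"type":"number"}}}},"required":["increments"]}

```bash
mkdir -p pics
cat > h.py <<'E'
import numpy as np, cv2
from workcell import ctrl
from scipy.spatial.transform import Rotation as R
def snap(n,f):
    d=ctrl.get_image(n); cv2.imwrite(f'pics/{f}.png',d['image'][:,:,::-1]); 
    np.savez(f'pics/{f}.npz',**{k:v for k,v in d.items() if v is not None}); return d
def ray(d,u,v,z,E=None):
    E=np.array(d['extrinsics']) if E is None else E
    r=np.array([(u-d['cx'])/d['fx'],-(v-d['cy'])/d['fy'],-1.])
    r=E[:3,:3]@r; o=E[:3,3]; return o+r*(z-o[2])/r[2]
E
python3 - <<'E'
from h import *
a=snap('scene','s0');b=snap('top','t0')
print(a.keys(),a['fx'],b['fx'],b['extrinsics'],a['extrinsics'])
for n in('s0','t0'):
    cv2.imwrite(f'pics/{n}b.png',cv2.resize(cv2.imread(f'pics/{n}.png'),(800,600),interpolation=2))
print(ctrl.get_obs())
E
```

```text
dict_keys(['image', 'fx', 'fy', 'cx', 'cy', 'extrinsics']) 400.67777131438334 360.39398166641854 [[ 1.00397919e-01  9.72633813e-01 -2.09532156e-01  3.31444669e+02]
 [-9.94947176e-01  9.80166099e-02 -2.17453839e-02  3.89522351e+00]
 [-6.12664038e-04  2.10656618e-01  9.77559928e-01  1.09069249e+03]
 [ 0.00000000e+00  0.00000000e+00  0.00000000e+00  1.00000000e+00]] [[-3.56730930e-01 -6.80926355e-01  6.39595452e-01  1.15247410e+03]
 [ 9.33971053e-01 -2.44556874e-01  2.60557109e-01  2.52503771e+02]
 [-2.10027383e-02  6.90312417e-01  7.23206507e-01  8.40686037e+02]
 [ 0.00000000e+00  0.00000000e+00  0.00000000e+00  1.00000000e+00]]
{'t': 0.1, 'qpos': array([-1.22097001e+00,  4.23747672e-01,  1.63059015e+00,  1.02805996e-05,
        1.08857994e+00, -1.89979672e-02]), 'qvel': array([ 0.000548  , -0.00027543, -0.00139872, -0.00139387,  0.00132708,
        0.00130989]), 'joint_torque': array([-7.41041604e-04, -5.45612884e+01, -2.74324411e+01,  6.44886028e-02,
        1.88093452e-02,  3.04838480e-06]), 'ee_pos': array([ 225.17527893, -582.47359042,  197.79910397]), 'orientation': array([-3.08703951e+00, -5.75822362e-01,  3.28494583e-04]), 'ft_force': array([ 0.53821112, -0.94888919,  0.49286642]), 'moment': array([0.01895975, 0.01622686, 0.02527643]), 'grasp_force': 0.0, 'width': 87.77509366823324}
```

View pics/s0b.png

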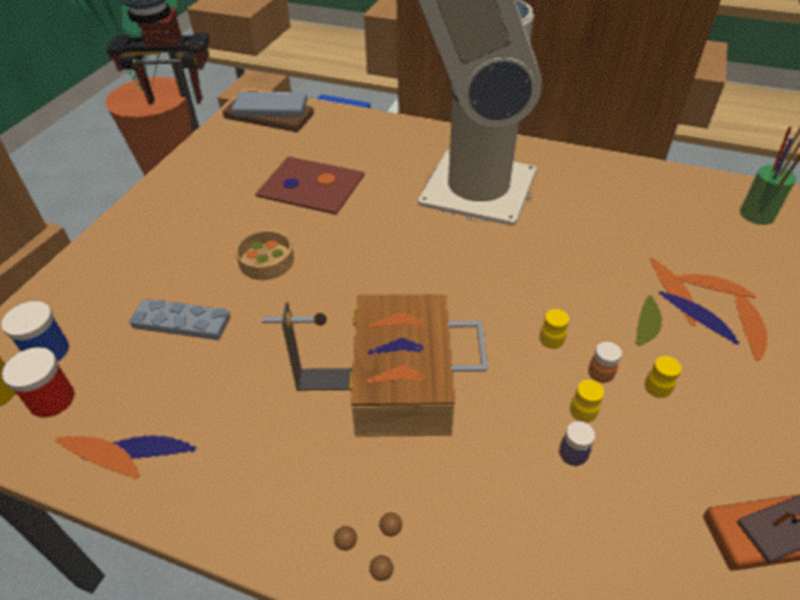

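View pics/t0b.png

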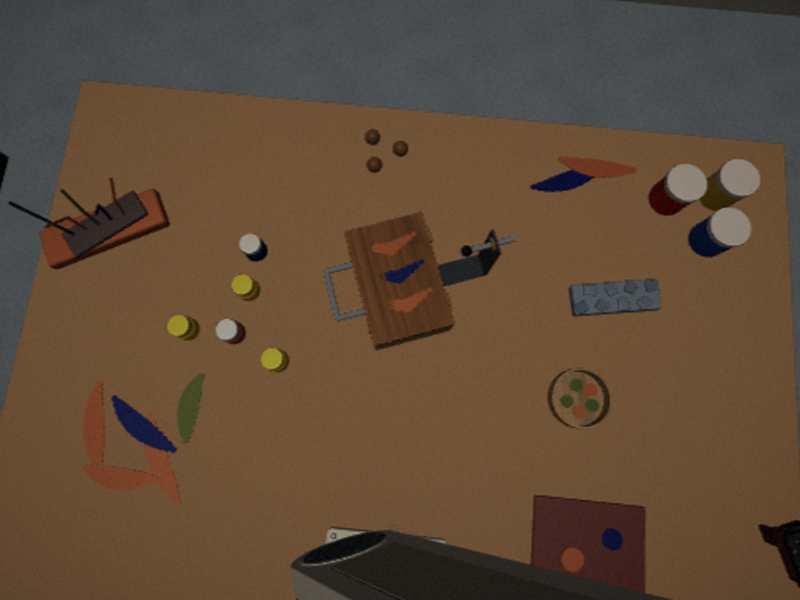

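The scene view shows the chest at (400,350), with the bar at (485,345) and the bumper ball at (320,319). There are five jars:
- Copper body with white cap at (605,360).
- Dark blue with white cap at (578,443).
- Three yellow ones at (556,327), (588,400) and (664,376).

In the top view, the copper jar's white cap is at (229,331) and the blue jar's at (252,247). The copper jar fits because it is the only one with a white cap on a copper body.

Run:
```python
from h import *
a=dict(np.load('pics/s0.npz'));b=dict(np.load('pics/t0.npz'))
s=512/800
def T(d,u,v,z): return ray(d,u*s,v*s,z).round(0)[:2]
print('lid',[T(b,*p,91) for p in((346,230),(423,212),(453,325),(377,348))])
print('bar',T(b,325,270,85),T(b,338,319,85),'arms at panel',T(b,353,263,85),T(b,366,312,85))
print('scene lid',[T(a,*p,91) for p in((358,295),(447,294),(453,402),(352,402))],'bar',T(a,482,323,85),T(a,486,368,85))
print('copper',T(b,229,331,60),T(a,607,354,60),'blue',T(b,252,247,60),T(a,580,435,60))
print('yel',[T(b,*p,60) for p in((182,327),(243,287),(273,359))])
print('leaf',T(b,579,398,36),'bracket top',T(b,493,240,165),T(a,287,310,165),'ball',T(b,466,251,150),T(a,320,319,150))
c1=cv2.resize(b['image'][175:235,100:200],(800,480),interpolation=2)
c2=cv2.resize(b['image'][130:230,200:340],(800,571),interpolation=2)
c3=cv2.resize(a['image'][190:300,330:450],(600,550),interpolation=2)
cv2.imwrite('pics/c2.png',c2[:,:,::-1]);cv2.imwrite('pics/c3.png',c3[:,:,::-1])
```

```text
lid [array([641., 130.]), array([690.,  -9.]), array([484., -82.]), array([429.,  49.])]
bar [562. 160.] [475. 125.] arms at panel [581. 110.] [492.  76.]
scene lid [array([486., -80.]), array([433.,  60.]), array([639., 134.]), array([689.,  -3.])] bar [471. 131.] [558. 161.]
copper [436. 325.] [446. 331.] blue [599. 308.] [610. 316.]
yel [array([434., 412.]), array([520., 312.]), array([393., 237.])]
leaf [ 380. -327.] bracket top [ 625. -132.] [ 616. -135.] ball [606. -89.] [604. -88.]
```

View pics/c2.png

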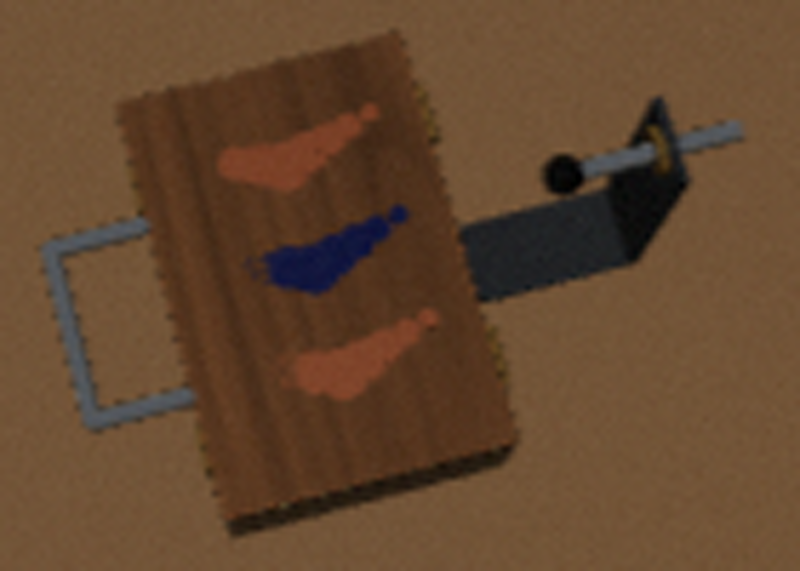

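View pics/c3.png

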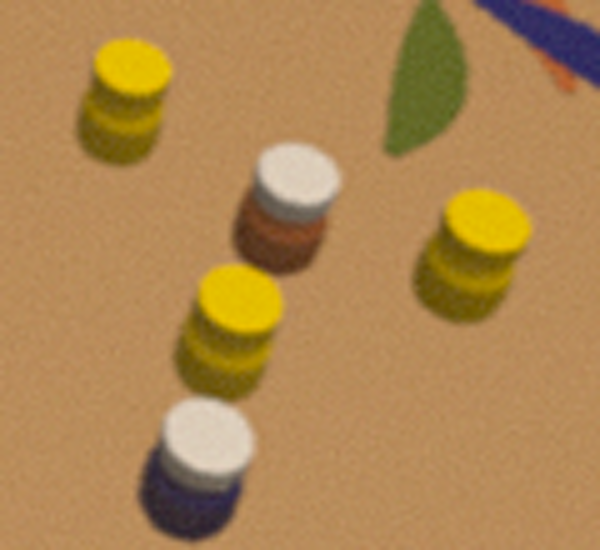

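The crops confirm the copper jar: it is the only one with a copper body under a white cap, at about (285,210) in the second crop. In the first crop the lid's top corners are at (118,103), (402,33), (517,440) and (232,520), and the bar's ends are at (50,247) and (95,418). Next I fit the chest pose.

```bash
cat >> h.py <<'E'
def proj(d,P):
    E=np.array(d['extrinsics']); c=(np.asarray(P)-E[:3,3])@E[:3,:3]
    return np.c_[d['cx']+d['fx']*c[:,0]/-c[:,2], d['cy']-d['fy']*c[:,1]/-c[:,2]]
E
python3 - <<'E'
from h import *
from scipy.optimize import least_squares
a=dict(np.load('pics/s0.npz'));b=dict(np.load('pics/t0.npz'))
k=800/140
ub=np.array([(118,103),(402,33),(517,440),(232,520),(50,247),(95,418)])/k+[200,130]
ua=np.array([(453,402),(352,402),(358,295),(447,294),(486,368),(482,323)])*.64
L=np.array([(-75,110,90.5),(75,110,90.5),(75,-110,90.5),(-75,-110,90.5),(-125,40,85.5),(-125,-40,85.5)])
def W(p):
    c,s=np.cos(p[2]),np.sin(p[2]); return L@np.array([[c,s,0],[-s,c,0],[0,0,1]])+[p[0],p[1],0]
f=lambda p,k=(1,1):np.r_[(proj(b,W(p))-ub).ravel()*k[0],(proj(a,W(p))-ua).ravel()*k[1]]
for kk in((1,0),(0,1),(1,1)):
  r=least_squares(f,[560,26,-1.2],args=(kk,)); print(r.x,np.abs(r.fun).max())
p=r.x;ex=np.array([np.cos(p[2]),np.sin(p[2]),0])
h=np.array([p[0],p[1],80.5])+75*ex
print('ex',ex,'hinge',h,'bar',h-200*ex+[0,0,5])
B=(ray(b,466*.64,251*.64,150)+ray(a,320*.64,319*.64,150))/2
print('ball ahead of hinge',(B-h)@ex)
o=ctrl.get_obs();M=R.from_rotvec(o['orientation']).as_matrix();print(M.round(3))
print('tool y yaw',np.degrees(np.arctan2(M[1,1],M[0,1])),'chest yaw',np.degrees(p[2]))
E
```

```text
[562.61340585  23.54530353  -1.20906755] 1.9656183113004033
[560.28420309  27.97632099  -1.21757774] 2.1996188164072805
[561.3817403   26.12424345  -1.21283969] 2.264384513730562
ex [ 0.35036112 -0.93661469  0.        ] hinge [587.65882457 -44.12185853  80.5       ] bar [517.58659985 143.20108007  85.5       ]
ball ahead of hinge 47.40873136805773
[[ 0.933  0.361 -0.   ]
 [ 0.361 -0.933  0.001]
 [ 0.    -0.001 -1.   ]]
tool y yaw -68.86819757432016 chest yaw -69.49059536907106
```

Call:
servo_tool(
  increments=[
    [1,2,2,0,0,0,-0.1],
    [2.5,6,4,0,0,0,-0.1],
    [4,10,6,0,0,0,-0.1],
    [5.5,13.5,6,0,0,0,-0.1],
    [7,17,6,0,0,0,-0.1],
    [8.5,21,6,0,0,0,-0.1],
    [10,24.5,6,0,0,0,-0.1],
    [11.5,28,6,0,0,0,-0.1],
    [13,32,6,0,0,0,-0.1],
    [14.5,35.5,6,0,0,0,-0.1],
    [16,39,6,0,0,0,-0.1],
    [17.5,43,6,0,0,0,-0.1],
    [19,46.5,6,0,0,0,-0.1],
    [20.5,50,6,0,0,0,-0.1],
    [22,54,6,0,0,0,-0.1],
    [23.5,58,6,0,0,0,-0.1],
    [25,62,5,0,0,0,-0.1],
    [26.5,66,3,0,0,0,-0.1],
    [28,70,1,0,0,0,-0.1],
    [29.2,72.6,-1,0,0,-0.6,-0.1],
  ],
)

```text
t: 1.77
ee_pos: [515.3, 139.1, 192.7]
orientation: [-3.091, -0.561, -0.003]
ft_force: [0.4, 0.3, 0.1]
width: 39.5
grasp_force: 0.0
```

Call:
servo_tool(
  increments=[
    [0,0,0,0,0,0,-0.1],
    [0,0,0,0,0,0,-0.1],
    [0,0,0,0,0,0,-0.1],
    [0,0,0,0,0,0,-0.1],
    [0,0,0,0,0,0,-0.1],
    [0,0,0,0,0,0,-0.1],
  ],
)

```text
t: 2.27
ee_pos: [514.8, 135.7, 193.8]
orientation: [-3.092, -0.558, -0.002]
ft_force: [0.2, -1.0, -1.0]
width: 39.4
grasp_force: 0.0
```

Run:
```python
from h import *
o=ctrl.get_obs();print(o)
d=snap('wrist','w1');print(d['tool_from_camera'])
T=np.eye(4);T[:3,:3]=R.from_rotvec(o['orientation']).as_matrix();T[:3,3]=o['ee_pos']
d['extrinsics']=T@np.array(d['tool_from_camera']);np.save('pics/w1E.npy',d['extrinsics'])
print('expected bar ends',proj(d,[[517.6+37.5,143.2+14,85.5],[517.6-37.5,143.2-14,85.5],[517.6,143.2,85.5]])*[800/512,600/384])
cv2.imwrite('pics/w1b.png',cv2.resize(d['image'][:,:,::-1],(800,600)))
```

```text
{'t': 2.2667, 'qpos': array([ 2.35372520e-01,  2.92952928e-01,  1.83958862e+00, -7.26696307e-05,
        1.00755803e+00,  1.44939265e+00]), 'qvel': array([ 0.00282654,  0.00242562, -0.00021815, -0.00110128, -0.00231425,
        0.00045928]), 'joint_torque': array([ 1.46937752e-01, -4.45632219e+01, -2.57291919e+01,  2.39494548e-02,
       -7.22635584e-02, -4.18337600e-03]), 'ee_pos': array([514.76841427, 135.6668538 , 193.78654932]), 'orientation': array([-3.09170374e+00, -5.57510702e-01, -2.34699006e-03]), 'ft_force': array([ 0.18045172, -0.97497067, -0.99474023]), 'moment': array([ 0.01988315, -0.08124599,  0.02159876]), 'grasp_force': 0.0, 'width': 39.44550048360014}
[[-3.13343598e-04  9.58230668e-01  2.85996309e-01  7.82374103e+01]
 [ 9.99999944e-01  2.65778559e-04  2.05129970e-04 -3.72915573e-01]
 [ 1.20550142e-04  2.85996357e-01 -9.58230697e-01 -1.86536327e+02]
 [ 0.00000000e+00  0.00000000e+00  0.00000000e+00  1.00000000e+00]]
expected bar ends [[394.81866322 218.19934047]
 [395.56571774 336.85703049]
 [395.20621359 279.755533  ]]
```

View pics/w1b.png

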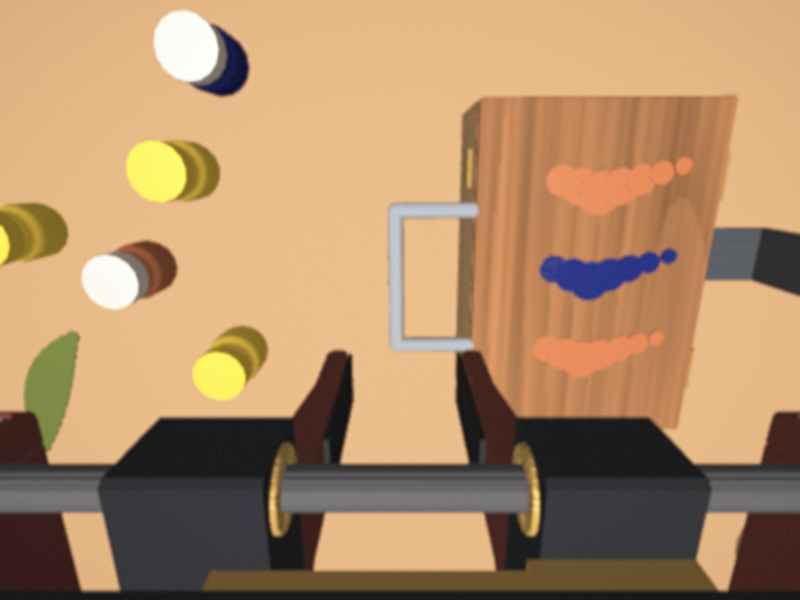

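The wrist view shows the bar's centre line at column 396, rows 210–345, where I expected it. The copper jar's white cap is at (112,280). I descend astride the bar.

Call:
servo_tool(
  increments=[
    [0.1,0.3,-1,0,0,0,-0.1],
    [0.28,0.75,-2.5,0,0,0,-0.1],
    [0.28,0.75,-4.5,0,0,0,-0.1],
    [0.28,0.75,-6.5,0,0,0,-0.1],
    [0.28,0.75,-8.5,0,0,0,-0.1],
    [0.28,0.75,-10,0,0,0,-0.1],
    [0.28,0.75,-11.2,0,0,0,-0.1],
    [0.28,0.75,-12,0,0,0,-0.1],
    [0.28,0.75,-12.6,0,0,0,-0.1],
    [0.28,0.75,-12.7,0,0,0,-0.1],
    [0.28,0.75,-12.7,0,0,0,-0.1],
    [0.28,0.75,-12.7,0,0,0,-0.1],
    [0.28,0.75,-12.7,0,0,0,-0.5],
    [0.28,0.75,-12.7,0,0,0,-0.7],
    [0.28,0.75,-12.7,0,0,0,-0.8],
    [0.28,0.75,-12.7,0,0,0,-1],
    [0.28,0.75,-12.7,0,0,0,-1],
    [0.28,0.75,-12.7,0,0,0,-1],
    [0.28,0.75,-12.7,0,0,0,-1],
    [0.28,0.75,-12.7,0,0,0,-1],
  ],
)

```text
t: 3.98
ee_pos: [518.1, 143.6, 66.5]
orientation: [3.09, 0.56, 0.002]
ft_force: [-0.1, -3.5, 4.8]
width: 0.4
grasp_force: 2.6
```

Run:
```python
from h import *
o=ctrl.get_obs();print(o['ft_force'],o['ee_pos'],o['width'],o['grasp_force'])
w=snap('wrist','w2')['image'];s=snap('scene','s2')['image']
im=np.vstack([cv2.resize(w[100:340,150:390],(400,400)), ])
im=np.hstack([im,cv2.resize(s[140:290,200:350],(400,400))])
cv2.imwrite('pics/w2b.png',im[:,:,::-1])
```

```text
[-0.0648494  -3.4840591   4.81538308] [518.096689   143.5632157   66.47126272] 0.3643533364089773 2.617645428981632
```

View pics/w2b.png

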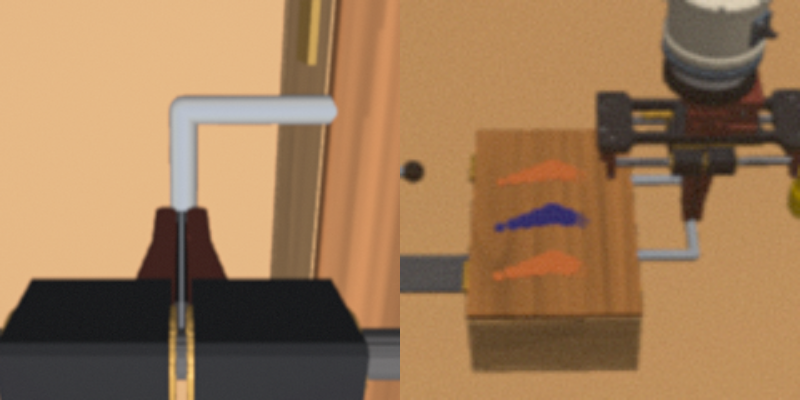

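In the crop, the fingers are shut with the bar running in line with them, ending at the tips at (182,208). The bar's corner is at (185,110). I check the bar's height from this.

Run:
```python
from h import *
o=ctrl.get_obs();d=dict(np.load('pics/w2.npz'));print(d['fx'],d['fy'],d['cx'],d['cy'])
T=np.eye(4);T[:3,:3]=R.from_rotvec(o['orientation']).as_matrix();T[:3,3]=o['ee_pos'];E=T@d['tool_from_camera'];d['extrinsics']=E
u,v=150+185*.6,100+110*.6
for z in(40,60,66,85,100,115): print(z,ray(d,u,v,z).round(1))
print(E[:3,3])
p=np.array([[517.6+37.5,143.2+14,z] for z in(56,66,85.5,105)]);print(proj(d,p))
tip=T[:3,3]
print('tip far corner',proj(d,[tip+T[:3,0]*10, tip+T[:3,0]*10-T[:3,2]*19, tip+T[:3,0]*10-T[:3,2]*40]), 'seen',150+182*.6,100+208*.6)
a=dict(np.load('pics/w1.npz'));a['extrinsics']=np.load('pics/w1E.npy')
m=np.array([[396,210],[396,345]])*.64
for z in(56,66,85.5,105): print(z,[ray(a,*q,z).round(1)[:2] for q in m], np.linalg.norm(ray(a,*m[0],z)-ray(a,*m[1],z)))
```

```text
295.6939928622336 295.6939928622336 258.4520847377312 192.93998473149603
40 [551.6 154.5  40. ]
60 [555.3 156.1  60. ]
66 [556.4 156.6  66. ]
85 [559.9 158.1  85. ]
100 [562.7 159.3 100. ]
115 [565.5 160.5 115. ]
[590.95353469 171.48494844 253.05947215]
[[259.35916219 164.56001031]
 [259.41989773 167.55958694]
 [259.55784674 174.37254404]
 [259.72951888 182.85100181]]
tip far corner [[259.07437111 210.89523129]
 [259.13352629 221.63466219]
 [259.21457782 236.34930269]] seen 259.2 224.8
56 [array([557.4, 157.8]), array([463.3, 123.2])] 100.23143004995241
66 [array([558.3, 157.9]), array([467.1, 124.5])] 97.1420433008368
85.5 [array([560.2, 158.3]), array([474.6, 126.9])] 91.11773914006123
105 [array([562. , 158.6]), array([482.1, 129.3])] 85.0934349792857
```

The bar is where I expected it (z≈85). But the tips look about 24 mm short of the stated TCP, at z≈90, and they seem to have closed on top of the bar. I lift, reopen and go lower in a careful step.

Call:
servo_tool(
  increments=[
    [0,0,0.5,0,0,0,-1],
    [0,0,1,0,0,0,-0.1],
    [0,0,1,0,0,0,-0.1],
    [0,0,1,0,0,0,-0.1],
    [0,0,1,0,0,0,-0.1],
    [0,0,1,0,0,0,-0.1],
    [0,0,0.5,0,0,0,-0.1],
    [0,0,0,0,0,0,-0.1],
    [0,0,-0.3,0,0,0,-0.1],
    [0,0,-0.6,0,0,0,-0.1],
    [0,0,-0.9,0,0,0,-0.1],
    [0,0,-1.2,0,0,0,-0.1],
    [0,0,-1.5,0,0,0,-0.1],
    [0,0,-1.8,0,0,0,-0.1],
    [0,0,-1.8,0,0,0,-0.1],
  ],
)

```text
t: 5.33
ee_pos: [517.0, 144.0, 47.2]
orientation: [3.091, 0.56, -0.001]
ft_force: [0.1, 0.2, -0.8]
width: 39.3
grasp_force: 0.0
```

Run:
```python
from h import *
o=ctrl.get_obs();print(o['ft_force'],o['ee_pos'],o['width'])
w=snap('wrist','w3')['image'];s=snap('scene','s3')['image']
im=np.hstack([cv2.resize(w[100:340,150:390],(400,400)),cv2.resize(s[150:250,250:350],(400,400))])
cv2.imwrite('pics/w3b.png',im[:,:,::-1])
```

```text
[ 0.11206772  0.17178771 -0.80715769] [516.97307264 144.02745711  47.2180866 ] 39.3371874289502
```

View pics/w3b.png

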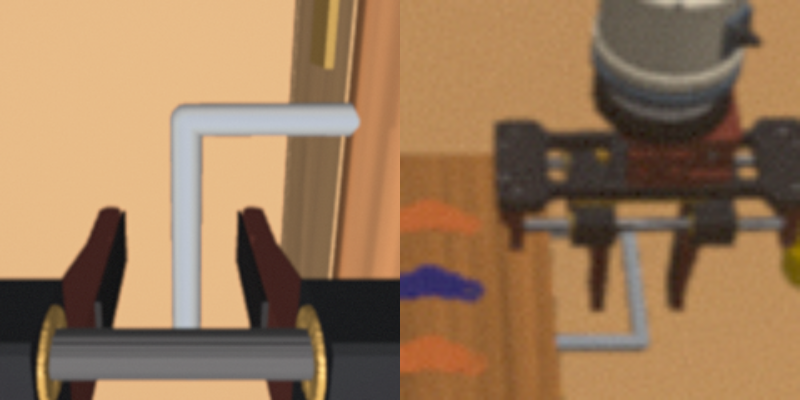

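The bar now passes between the fingers, at (186,220) in the left crop, with the tips below it. I close.

Call:
servo_tool(
  increments=[
    [0,0,0,0,0,0,-0.4],
    [0,0,0,0,0,0,-0.6],
    [0,0,0,0,0,0,-0.7],
    [0,0,0,0,0,0,-0.8],
    [0,0,0,0,0,0,-1],
    [0,0,0,0,0,0,-1],
    [0,0,0,0,0,0,-1],
    [0,0,0,0,0,0,-1],
    [0,0,0,0,0,0,-1],
  ],
)

```text
t: 6.18
ee_pos: [518.0, 142.7, 48.0]
orientation: [3.089, 0.561, 0.001]
ft_force: [2.8, -9.8, -0.5]
width: 9.0
grasp_force: 30.0
```

```bash
cat > arc.py <<'E'
import numpy as np,sys
ex=np.array([.350,-.937])
def pos(t): f=t+.025; return np.r_[ex*20*(1-np.cos(f)),20*np.sin(f)-.5]
def rows(ts,t0,rel=0):
    return [[*(round(float(v),2) for v in pos(t)-pos(t0)+np.r_[ex*rel,0]),0,0,0,-1] for t in ts]
if __name__=='__main__':
    a=np.r_[0,0.01,.03,.06,np.arange(.10,.88,.05)][:20]
    print(a[-1],rows(a,0,.14))
E
python3 arc.py
```

```text
0.8500000000000002 [[0.05, -0.13, 0.0, 0, 0, 0, -1], [0.05, -0.14, 0.2, 0, 0, 0, -1], [0.06, -0.15, 0.6, 0, 0, 0, -1], [0.07, -0.19, 1.2, 0, 0, 0, -1], [0.1, -0.27, 1.99, 0, 0, 0, -1], [0.15, -0.41, 2.98, 0, 0, 0, -1], [0.22, -0.6, 3.96, 0, 0, 0, -1], [0.31, -0.83, 4.93, 0, 0, 0, -1], [0.41, -1.11, 5.89, 0, 0, 0, -1], [0.53, -1.43, 6.83, 0, 0, 0, -1], [0.67, -1.79, 7.75, 0, 0, 0, -1], [0.82, -2.2, 8.65, 0, 0, 0, -1], [0.99, -2.65, 9.52, 0, 0, 0, -1], [1.17, -3.14, 10.38, 0, 0, 0, -1], [1.37, -3.67, 11.2, 0, 0, 0, -1], [1.58, -4.23, 12.0, 0, 0, 0, -1], [1.81, -4.84, 12.76, 0, 0, 0, -1], [2.05, -5.48, 13.49, 0, 0, 0, -1], [2.3, -6.15, 14.19, 0, 0, 0, -1], [2.56, -6.85, 14.85, 0, 0, 0, -1]]
```

Call:
servo_tool(
  increments=[
    [0.05,-0.13,0.0,0,0,0,-1],
    [0.05,-0.14,0.2,0,0,0,-1],
    [0.06,-0.15,0.6,0,0,0,-1],
    [0.07,-0.19,1.2,0,0,0,-1],
    [0.1,-0.27,1.99,0,0,0,-1],
    [0.15,-0.41,2.98,0,0,0,-1],
    [0.22,-0.6,3.96,0,0,0,-1],
    [0.31,-0.83,4.93,0,0,0,-1],
  ],
)

```text
t: 6.85
ee_pos: [520.4, 135.3, 98.3]
orientation: [3.091, 0.56, -0.0]
ft_force: [3.3, -6.5, -4.3]
width: 9.0
grasp_force: 30.0
```

```bash
python3 -c "
import arc,numpy as np
print(arc.rows(np.arange(.35,1.31,.05),.30))"
```

```text
[[0.12, -0.32, 0.94, 0, 0, 0, -1], [0.26, -0.69, 1.86, 0, 0, 0, -1], [0.41, -1.09, 2.76, 0, 0, 0, -1], [0.58, -1.54, 3.64, 0, 0, 0, -1], [0.76, -2.03, 4.49, 0, 0, 0, -1], [0.96, -2.56, 5.32, 0, 0, 0, -1], [1.17, -3.13, 6.11, 0, 0, 0, -1], [1.39, -3.73, 6.88, 0, 0, 0, -1], [1.63, -4.37, 7.61, 0, 0, 0, -1], [1.88, -5.04, 8.3, 0, 0, 0, -1], [2.15, -5.75, 8.96, 0, 0, 0, -1], [2.42, -6.48, 9.59, 0, 0, 0, -1], [2.71, -7.24, 10.17, 0, 0, 0, -1], [3.0, -8.03, 10.71, 0, 0, 0, -1], [3.3, -8.84, 11.21, 0, 0, 0, -1], [3.62, -9.68, 11.66, 0, 0, 0, -1], [3.93, -10.53, 12.07, 0, 0, 0, -1], [4.26, -11.41, 12.43, 0, 0, 0, -1], [4.59, -12.3, 12.75, 0, 0, 0, -1], [4.93, -13.2, 13.01, 0, 0, 0, -1]]
```

Call:
servo_tool(
  increments=[
    [0.12,-0.32,0.94,0,0,0,-1],
    [0.26,-0.69,1.86,0,0,0,-1],
    [0.41,-1.09,2.76,0,0,0,-1],
    [0.58,-1.54,3.64,0,0,0,-1],
    [0.76,-2.03,4.49,0,0,0,-1],
    [0.96,-2.56,5.32,0,0,0,-1],
    [1.17,-3.13,6.11,0,0,0,-1],
    [1.39,-3.73,6.88,0,0,0,-1],
    [1.63,-4.37,7.61,0,0,0,-1],
    [1.88,-5.04,8.3,0,0,0,-1],
    [2.15,-5.75,8.96,0,0,0,-1],
    [2.42,-6.48,9.59,0,0,0,-1],
    [2.71,-7.24,10.17,0,0,0,-1],
    [3.0,-8.03,10.71,0,0,0,-1],
    [3.3,-8.84,11.21,0,0,0,-1],
    [3.62,-9.68,11.66,0,0,0,-1],
    [3.93,-10.53,12.07,0,0,0,-1],
    [4.26,-11.41,12.43,0,0,0,-1],
    [4.59,-12.3,12.75,0,0,0,-1],
    [4.93,-13.2,13.01,0,0,0,-1],
  ],
)

```text
t: 8.52
ee_pos: [570.9, 5.8, 234.2]
orientation: [-3.088, -0.56, -0.009]
ft_force: [-13.7, 6.4, 36.0]
width: 9.1
grasp_force: 30.0
```

```bash
python3 -c "
import arc,numpy as np
print(arc.rows([1.35,1.4,1.45,1.5,1.55,1.59,1.62,1.65,1.67,1.69,1.7],1.30))
print(arc.rows([1.71,1.72,1.73,1.74,1.75,1.76,1.77,1.78,1.79,1.8],1.70))
print(arc.rows([1.8+.005*i for i in range(1,7)],1.80))
from h import *
o=ctrl.get_obs();print(o['ft_force'],o['ee_pos'],o['width'])"
```

```text
[[0.34, -0.91, 0.22, 0, 0, 0, -1], [0.69, -1.84, 0.39, 0, 0, 0, -1], [1.03, -2.77, 0.51, 0, 0, 0, -1], [1.38, -3.7, 0.58, 0, 0, 0, -1], [1.73, -4.64, 0.6, 0, 0, 0, -1], [2.01, -5.39, 0.58, 0, 0, 0, -1], [2.22, -5.95, 0.55, 0, 0, 0, -1], [2.43, -6.51, 0.49, 0, 0, 0, -1], [2.57, -6.88, 0.45, 0, 0, 0, -1], [2.71, -7.25, 0.39, 0, 0, 0, -1], [2.78, -7.44, 0.36, 0, 0, 0, -1]]
[[0.07, -0.19, -0.03, 0, 0, 0, -1], [0.14, -0.37, -0.07, 0, 0, 0, -1], [0.21, -0.55, -0.1, 0, 0, 0, -1], [0.28, -0.74, -0.14, 0, 0, 0, -1], [0.34, -0.92, -0.18, 0, 0, 0, -1], [0.41, -1.11, -0.22, 0, 0, 0, -1], [0.48, -1.29, -0.26, 0, 0, 0, -1], [0.55, -1.47, -0.31, 0, 0, 0, -1], [0.62, -1.65, -0.36, 0, 0, 0, -1], [0.69, -1.83, -0.41, 0, 0, 0, -1]]
[[0.03, -0.09, -0.03, 0, 0, 0, -1], [0.07, -0.18, -0.05, 0, 0, 0, -1], [0.1, -0.27, -0.08, 0, 0, 0, -1], [0.14, -0.36, -0.1, 0, 0, 0, -1], [0.17, -0.45, -0.13, 0, 0, 0, -1], [0.2, -0.54, -0.16, 0, 0, 0, -1]]
[-13.69460356   6.37053642  36.02189177] [570.90036723   5.77629913 234.23778646] 9.131616237443671
```

The force is mostly radial (outward). I let it settle and read it again before going on.

Call:
servo_tool(
  increments=[
    [0,0,0.1,0,0,0,-1],
    [0,0,0.2,0,0,0,-1],
    [0,0,0.2,0,0,0,-1],
  ],
)

```text
t: 8.77
ee_pos: [571.2, 4.7, 234.6]
orientation: [-3.09, -0.559, -0.009]
ft_force: [-7.6, 5.3, 26.4]
width: 9.4
grasp_force: 30.0
```

```bash
python3 -c "
from h import *
o=ctrl.get_obs();print(o)
w=snap('wrist','w4')['image'];s=snap('scene','s4')['image']
im=np.hstack([cv2.resize(w[100:340,150:390],(400,400)),cv2.resize(s[110:260,180:330],(400,400))])
cv2.imwrite('pics/w4b.png',im[:,:,::-1])"
```

```text
{'t': 8.7667, 'qpos': array([-0.0137565 ,  0.30118368,  1.72220184,  0.00227131,  1.11271696,
        1.19790597]), 'qvel': array([0.00431162, 0.00044077, 0.00109378, 0.00484307, 0.00470048,
       0.00113699]), 'joint_torque': array([-3.06352459e+00, -3.29712367e+01, -2.19518924e+01, -1.27933927e+00,
       -2.33532563e+00, -4.22313897e-03]), 'ee_pos': array([571.18511716,   4.72327234, 234.57262912]), 'orientation': array([-3.09041437, -0.55938454, -0.00907615]), 'ft_force': array([-7.62962519,  5.29824506, 26.44617522]), 'moment': array([0.78246337, 1.22873677, 0.02938956]), 'grasp_force': 29.991098642349243, 'width': 9.417258037449471}
```

View pics/w4b.png

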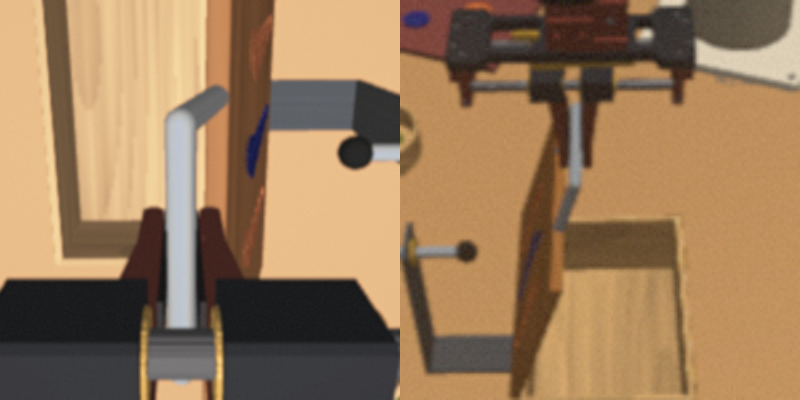

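The lid stands at about 75°, with the bar between the fingers. The bumper ball is well clear, at (465,250) in the right half. I take out the radial preload by raising 4 mm more and continue.

Call:
servo_tool(
  increments=[
    [0,0,0.15,0,0,0,-1],
    [0,0,0.3,0,0,0,-1],
    [0,0,0.45,0,0,0,-1],
    [0.17,-0.45,0.57,0,0,0,-1],
    [0.34,-0.91,0.67,0,0,0,-1],
    [0.69,-1.84,0.84,0,0,0,-1],
    [0.86,-2.3,0.9,0,0,0,-1],
    [1.03,-2.77,0.96,0,0,0,-1],
    [1.03,-2.77,0.96,0,0,0,-1],
    [1.03,-2.77,0.96,0,0,0,-1],
  ],
)

```text
t: 9.7
ee_pos: [581.2, -23.8, 240.2]
orientation: [-3.091, -0.559, -0.005]
ft_force: [2.8, 3.5, 6.8]
width: 9.2
grasp_force: 30.0
```

Call:
servo_tool(
  increments=[
    [0.17,-0.46,0.09,0,0,0,-1],
    [0.35,-0.93,0.17,0,0,0,-1],
    [0.52,-1.4,0.19,0,0,0,-1],
    [0.7,-1.87,0.19,0,0,0,-1],
    [0.87,-2.34,0.19,0,0,0,-1],
    [1.05,-2.8,0.17,0,0,0,-1],
    [1.22,-3.27,0.13,0,0,0,-1],
    [1.4,-3.74,0.08,0,0,0,-1],
    [1.57,-4.2,0.02,0,0,0,-1],
    [1.75,-4.67,-0.05,0,0,0,-1],
    [1.75,-4.67,-0.05,0,0,0,-1],
  ],
)

```text
t: 10.62
ee_pos: [598.6, -71.5, 238.7]
orientation: [3.091, 0.559, 0.003]
ft_force: [5.7, 1.2, 4.3]
width: 9.1
grasp_force: 30.0
```

Call:
servo_tool(
  increments=[
    [0.1,-0.18,-0.03,0,0,0,-1],
    [0.2,-0.36,-0.07,0,0,0,-1],
    [0.27,-0.54,-0.1,0,0,0,-1],
    [0.34,-0.73,-0.14,0,0,0,-1],
    [0.4,-0.9,-0.18,0,0,0,-1],
    [0.47,-1.09,-0.22,0,0,0,-1],
    [0.54,-1.27,-0.26,0,0,0,-1],
    [0.61,-1.45,-0.31,0,0,0,-1],
    [0.68,-1.63,-0.36,0,0,0,-1],
  ],
)

```text
t: 11.37
ee_pos: [604.7, -87.4, 235.1]
orientation: [3.091, 0.56, 0.001]
ft_force: [2.7, 1.0, 6.0]
width: 9.2
grasp_force: 30.0
```

Call:
servo_tool(
  increments=[
    [0.07,-0.18,-0.05,0,0,0,-1],
    [0.14,-0.36,-0.1,0,0,0,-1],
    [0.2,-0.53,-0.16,0,0,0,-1],
    [0.27,-0.71,-0.21,0,0,0,-1],
    [0.34,-0.89,-0.27,0,0,0,-1],
    [0.4,-1.07,-0.32,0,0,0,-1],
    [0.47,-1.24,-0.38,0,0,0,-1],
    [0.47,-1.24,-0.38,0,0,0,-1],
  ],
)

```text
t: 12.03
ee_pos: [609.4, -100.0, 231.0]
orientation: [3.091, 0.559, 0.001]
ft_force: [4.3, 0.3, 4.8]
width: 8.9
grasp_force: 30.0
```

Call:
servo_tool(
  increments=[
    [0.04,-0.1,-0.03,0,0,0,-1],
    [0.08,-0.2,-0.07,0,0,0,-1],
    [0.1,-0.26,-0.09,0,0,0,-1],
    [0.1,-0.26,-0.09,0,0,0,-1],
  ],
)

```text
t: 12.37
ee_pos: [610.3, -102.4, 230.1]
orientation: [3.091, 0.56, 0.001]
ft_force: [4.4, 0.3, 5.0]
width: 9.3
grasp_force: 30.0
```

Call:
servo_tool(
  increments=[
    [0.03,-0.07,-0.02,0,0,0,-1],
    [0.06,-0.15,-0.05,0,0,0,-1],
    [0.06,-0.15,-0.05,0,0,0,-1],
  ],
)

```text
t: 12.62
ee_pos: [610.8, -103.7, 229.7]
orientation: [3.091, 0.56, 0.0]
ft_force: [4.3, -0.5, 5.2]
width: 9.2
grasp_force: 30.0
```

Call:
servo_tool(
  increments=[
    [0.03,-0.07,-0.02,0,0,0,-1],
    [0.06,-0.15,-0.05,0,0,0,-1],
    [0.06,-0.15,-0.05,0,0,0,-1],
  ],
)

```text
t: 12.87
ee_pos: [611.4, -105.2, 229.1]
orientation: [3.091, 0.56, 0.0]
ft_force: [4.1, 0.6, 5.3]
width: 9.0
grasp_force: 30.0
```

Call:
servo_tool(
  increments=[
    [0.03,-0.07,-0.03,0,0,0,-1],
    [0.06,-0.15,-0.05,0,0,0,-1],
    [0.06,-0.15,-0.05,0,0,0,-1],
  ],
)

```text
t: 13.12
ee_pos: [611.9, -106.6, 228.5]
orientation: [3.091, 0.56, 0.0]
ft_force: [4.9, 0.7, 5.2]
width: 9.2
grasp_force: 30.0
```

Call:
servo_tool(
  increments=[
    [0.03,-0.07,-0.03,0,0,0,-1],
    [0.06,-0.15,-0.06,0,0,0,-1],
    [0.06,-0.15,-0.06,0,0,0,-1],
  ],
)

```text
t: 13.37
ee_pos: [612.5, -108.1, 227.9]
orientation: [3.091, 0.56, -0.0]
ft_force: [4.0, 0.3, 5.0]
width: 9.3
grasp_force: 30.0
```

Call:
servo_tool(
  increments=[
    [0.03,-0.07,-0.03,0,0,0,-1],
    [0.06,-0.15,-0.06,0,0,0,-1],
    [0.06,-0.15,-0.06,0,0,0,-1],
  ],
)

```text
t: 13.62
ee_pos: [613.1, -109.6, 227.3]
orientation: [3.091, 0.56, -0.0]
ft_force: [4.2, -1.0, 4.3]
width: 9.2
grasp_force: 30.0
```

Call:
servo_tool(
  increments=[
    [0.03,-0.07,-0.03,0,0,0,-1],
    [0.06,-0.15,-0.06,0,0,0,-1],
    [0.06,-0.15,-0.06,0,0,0,-1],
  ],
)

```text
t: 13.87
ee_pos: [613.6, -111.1, 226.7]
orientation: [3.091, 0.56, -0.0]
ft_force: [4.1, 0.1, 4.1]
width: 9.3
grasp_force: 30.0
```

Call:
servo_tool(
  increments=[
    [0.03,-0.07,-0.03,0,0,0,-1],
    [0.06,-0.15,-0.06,0,0,0,-1],
    [0.06,-0.15,-0.06,0,0,0,-1],
  ],
)

```text
t: 14.12
ee_pos: [614.2, -112.5, 226.0]
orientation: [3.091, 0.56, -0.0]
ft_force: [2.8, -1.0, 4.7]
width: 8.8
grasp_force: 30.0
```

Call:
servo_tool(
  increments=[
    [0.03,-0.07,-0.03,0,0,0,-1],
    [0.06,-0.15,-0.06,0,0,0,-1],
    [0.06,-0.15,-0.06,0,0,0,-1],
  ],
)

```text
t: 14.37
ee_pos: [614.7, -114.0, 225.4]
orientation: [-3.091, -0.56, 0.001]
ft_force: [2.4, 0.3, 3.7]
width: 9.0
grasp_force: 30.0
```

Call:
servo_tool(
  increments=[
    [0.03,-0.07,-0.03,0,0,0,-1],
    [0.06,-0.15,-0.06,0,0,0,-1],
    [0.06,-0.15,-0.06,0,0,0,-1],
  ],
)

```text
t: 14.62
ee_pos: [615.1, -115.0, 224.9]
orientation: [-3.09, -0.56, 0.001]
ft_force: [1.8, 1.9, 5.1]
width: 9.3
grasp_force: 30.0
```

Call:
servo_tool(
  increments=[
    [0.03,-0.07,-0.03,0,0,0,-1],
    [0.03,-0.07,-0.03,0,0,0,-1],
    [0.03,-0.07,-0.03,0,0,0,-1],
  ],
)

```text
t: 14.87
ee_pos: [615.2, -115.3, 224.7]
orientation: [-3.09, -0.56, 0.001]
ft_force: [0.9, 3.0, 6.2]
width: 9.3
grasp_force: 30.0
```

Contact is felt at θ≈1.935, which matches the camera estimate of 1.93. I release gently and retreat straight up.

Call:
servo_tool(
  increments=[
    [0,0,0,0,0,0,-0.7],
    [0,0,0,0,0,0,-0.6],
    [0,0,0,0,0,0,-0.5],
    [0,0,0,0,0,0,-0.4],
    [0,0,0,0,0,0,-0.2],
    [0,0,0,0,0,0,-0.2],
    [0,0,0,0,0,0,-0.2],
  ],
)

```text
t: 15.45
ee_pos: [615.6, -116.2, 224.5]
orientation: [-3.091, -0.56, 0.001]
ft_force: [-0.3, -0.1, -0.9]
width: 35.3
grasp_force: 0.0
```

Call:
servo_tool(
  increments=[
    [0,0,0.3,0,0,0,-0.2],
    [0,0,1,0,0,0,-0.2],
    [0,0,2,0,0,0,-0.2],
    [0,0,3.5,0,0,0,-0.2],
    [0,0,5,0,0,0,-0.2],
    [0,0,6.5,0,0,0,-0.2],
    [0,0,8,0,0,0,-0.2],
    [0,0,8.5,0,0,0,-0.2],
    [0,0,8.5,0,0,0,-0.2],
  ],
)

```text
t: 16.2
ee_pos: [616.7, -116.3, 312.1]
orientation: [3.09, 0.56, 0.006]
ft_force: [0.4, -0.4, -0.8]
width: 34.6
grasp_force: 0.0
```

Run:
```python
from h import *
o=ctrl.get_obs();print(o['ft_force'],o['ee_pos'],o['width'],o['qpos'])
w=snap('wrist','w5')['image'];s=snap('scene','s5')['image']
cv2.imwrite('pics/w5b.png',np.hstack([cv2.resize(w,(400,300)),cv2.resize(s[60:260,130:397],(400,300))])[:,:,::-1])
# jar from w1 cap centre, and base edge check
d=dict(np.load('pics/w1.npz'));d['extrinsics']=np.load('pics/w1E.npy')
print('copper',ray(d,112*.64,281*.64,60),'yellow near',ray(d,219*.64,376*.64,60),ray(d,156*.64,171*.64,60),'blue',ray(d,188*.64,47*.64,60))
```

```text
[ 0.40064017 -0.3756803  -0.83831276] [ 616.74782584 -116.28336132  312.13328538] 34.626558455238936 [-2.05319561e-01  3.21582442e-01  1.51167871e+00  5.05105694e-06
  1.30432406e+00  1.00709505e+00]
copper [440.11603515 330.65131793  60.        ] yellow near [394.17789556 241.04901669  60.        ] [525.9470542  316.78019314  60.        ] blue [606.38265444 313.41835284  60.        ]
```

View pics/w5b.png

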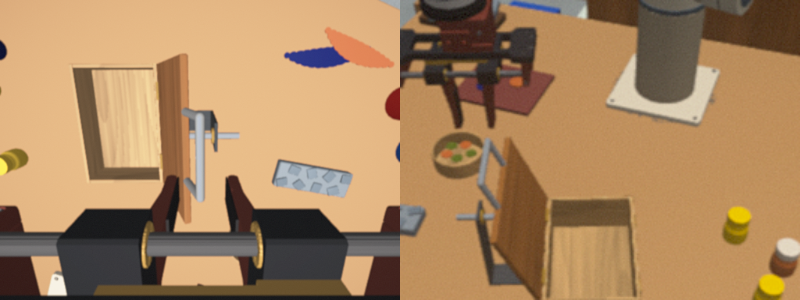

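The lid stands open, leaning on the bumper with the hand off it; its bar runs from (187,115) to (200,195) in the left half. The copper jar is at about (440,330), agreed by three views. I go above it with a turn of +24.5° so the fingers pass between the neighbours.

Call:
servo_tool(
  increments=[
    [-0.5,1.2,0,0,0,0,0.5],
    [-1.5,3.8,0,0,0,0,0.5],
    [-2.8,7,0,0,0,0,0.5],
    [-4.1,10.4,0,0,0,0,0.5],
    [-5.4,13.8,0,0,0,2,0.5],
    [-6.8,17.2,0,0,0,5,0.5],
    [-8.1,20.6,0,0,0,8,0.5],
    [-9.5,24,0,0,0,11,0.5],
    [-10.8,27.4,-1,0,0,14,0.5],
    [-12.2,30.8,-3,0,0,17,0.5],
    [-13.5,34.2,-5,0,0,20,0.5],
    [-14.9,37.6,-7.5,0,0,23,0.5],
    [-16.2,41,-10,0,0,24.5,0.5],
    [-17.2,43.5,-12.5,0,0,24.5,0.5],
    [-17.7,44.6,-14.5,0,0,24.5,0.5],
    [-17.7,44.6,-15.2,0,0,24.5,0.5],
    [-17.7,44.6,-15.2,0,0,24.5,0.5],
    [-17.7,44.6,-15.2,0,0,24.5,0.5],
    [-17.7,44.6,-15.2,0,0,24.5,0.5],
  ],
)

```text
t: 17.88
ee_pos: [439.6, 329.5, 158.7]
orientation: [-2.903, -1.201, -0.002]
ft_force: [-0.3, -0.3, 0.2]
width: 65.8
grasp_force: 0.0
```

Run:
```python
from h import *
o=ctrl.get_obs();d=snap('wrist','w6');print(o['ee_pos'],o['orientation'],o['width'],o['ft_force'])
T=np.eye(4);T[:3,:3]=R.from_rotvec(o['orientation']).as_matrix();T[:3,3]=o['ee_pos'];d['extrinsics']=T@np.array(d['tool_from_camera'])
im=d['image'];hsv=cv2.cvtColor(im,cv2.COLOR_RGB2HSV)
m=((hsv[...,1]<40)&(hsv[...,2]>200)).astype(np.uint8)
n,l,st,ce=cv2.connectedComponentsWithStats(m)
for i in range(1,n):
    if st[i,4]>60: print(st[i],ce[i],ray(d,*ce[i],60))
print('expect',proj(d,[[440,330,60]]))
cv2.imwrite('pics/w6b.png',cv2.resize(im,(800,600))[:,:,::-1])
```

```text
[439.61036783 329.4970334  158.74391766] [-2.90261956e+00 -1.20124561e+00 -2.28031592e-03] 65.81189826981682 [-0.30491639 -0.28822943  0.20690891]
[ 380   48   44   46 1561] [401.2946829   70.12556054] [606.32936439 315.71939319  60.        ]
[ 237  166   39   38 1142] [256.22942207 184.56917688] [439.20823802 332.95265142  60.        ]
expect [[258.88217842 186.0439371 ]]
```

View pics/w6b.png

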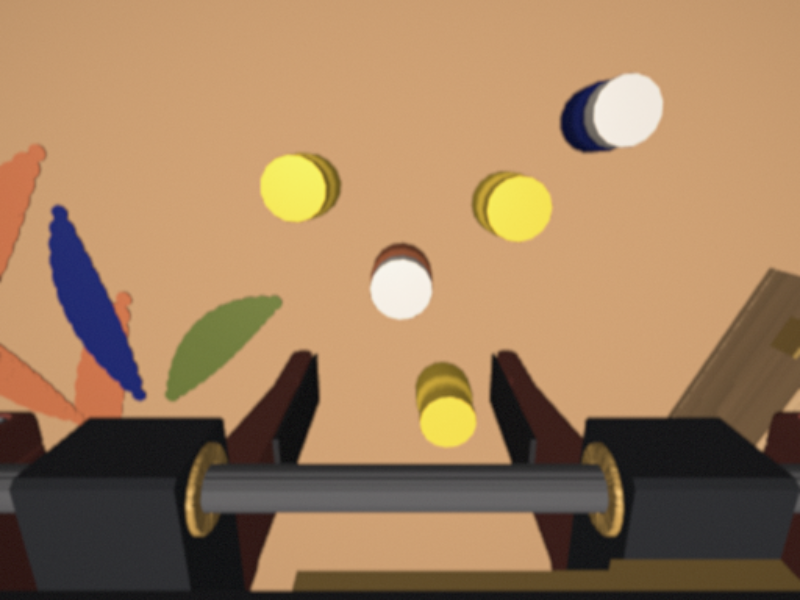

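The wrist view shows the copper jar's cap at (401,289), between the fingers' lines and clear of the yellow neighbours at (519,207), (295,187) and (446,420). Measured at (439.5,332), I descend and grip.

Call:
servo_tool(
  increments=[
    [0,0.1,-1,0,0,0,0.5],
    [0,0.25,-3,0,0,0,0.5],
    [0,0.25,-5,0,0,0,0.5],
    [0,0.25,-7,0,0,0,0.5],
    [0,0.25,-9,0,0,0,0.5],
    [0,0.25,-10.5,0,0,0,0.5],
    [0,0.25,-12,0,0,0,0.5],
    [0,0.25,-13.2,0,0,0,0.5],
    [0,0.25,-14.2,0,0,0,0.5],
    [0,0.25,-14.9,0,0,0,0.5],
    [0,0.25,-14.9,0,0,0,0.5],
    [0,0.25,-14.9,0,0,0,0.5],
  ],
)

```text
t: 18.93
ee_pos: [438.9, 332.4, 8.6]
orientation: [2.902, 1.203, -0.0]
ft_force: [-0.2, 0.6, -0.5]
width: 66.0
grasp_force: 0.0
```

Call:
servo_tool(
  increments=[
    [0,0,0,0,0,0,0.3],
    [0,0,0,0,0,0,0.2],
    [0,0,0,0,0,0,0.1],
    [0,0,0,0,0,0,0],
    [0,0,0,0,0,0,-0.1],
    [0,0,0,0,0,0,-0.2],
    [0,0,0,0,0,0,-0.4],
    [0,0,0,0,0,0,-0.4],
    [0,0,0,0,0,0,-0.4],
  ],
)

```text
t: 19.68
ee_pos: [439.0, 332.6, 8.9]
orientation: [-2.902, -1.203, -0.001]
ft_force: [0.4, -0.8, 4.4]
width: 39.2
grasp_force: 30.0
```

Call:
servo_tool(
  increments=[
    [0,0,0.3,0,0,0,-0.4],
    [0,0,0.8,0,0,0,-0.4],
    [0,0,1.5,0,0,0,-0.4],
    [0,0,2,0,0,0,-0.4],
    [0,0,2,0,0,0,-0.4],
    [0,0,2,0,0,0,-0.4],
  ],
)

```text
t: 20.18
ee_pos: [439.0, 332.7, 29.2]
orientation: [-2.902, -1.203, -0.002]
ft_force: [0.1, 0.7, -1.5]
width: 39.6
grasp_force: 30.0
```

Run:
```python
from h import *
o=ctrl.get_obs();print(o['ee_pos'],o['ft_force'],o['moment'],o['width'],o['grasp_force'])
d=snap('wrist','w7');T=np.eye(4);T[:3,:3]=R.from_rotvec(o['orientation']).as_matrix();T[:3,3]=o['ee_pos'];d['extrinsics']=T@np.array(d['tool_from_camera'])
im=d['image'];hsv=cv2.cvtColor(im,cv2.COLOR_RGB2HSV);m=((hsv[...,1]<40)&(hsv[...,2]>200)).astype(np.uint8)
n,l,st,ce=cv2.connectedComponentsWithStats(m)
for i in range(1,n):
    if st[i,4]>60: print(st[i],ce[i])
print(proj(d,[T[:3,3]+[0,0,z-8.9] for z in (0,30,60)]))
s=snap('scene','s7');
```

```text
[439.03303878 332.66059198  29.20010133] [ 0.09458135  0.69318263 -1.50932578] [ 0.02168738 -0.01055734 -0.07914617] 39.55751161420423 29.98760068687261
[ 491   13   21   73 1080] [503.01759259  50.94074074]
[ 221  229   76   68 3977] [258.26678401 262.31179281]
[[259.20388377 220.11842923]
 [259.32452705 238.40691089]
 [259.49076122 263.60657934]]
```

The jar is lifted and centred: the cap is where the tool axis predicts at z=60. I carry it over the chest, turning so the fingers close along the chest's y.

Call:
servo_tool(
  increments=[
    [0,0,1,0,0,0,-0.4],
    [0,0,3,0,0,0,-0.4],
    [0,0,6,0,0,0,-0.4],
    [0,0,9,0,0,0,-0.4],
    [0,0,12,0,0,3,-0.4],
    [0.6,-1.5,14,0,0,8,-0.4],
    [1.5,-3.8,15,0,0,13,-0.4],
    [2.5,-6.3,15,0,0,18,-0.4],
    [3.5,-8.8,15,0,0,23,-0.4],
    [4.5,-11.3,15,0,0,28,-0.4],
    [5.5,-13.8,15,0,0,33,-0.4],
    [6.5,-16.3,15,0,0,38,-0.4],
    [7.5,-18.8,15,0,0,43,-0.4],
    [8.5,-21.3,15,0,0,48,-0.4],
    [9.5,-23.8,15,0,0,53,-0.4],
    [10.4,-26.1,15,0,0,58,-0.4],
    [11.1,-27.9,15,0,0,62,-0.4],
    [11.6,-29,15,0,0,65,-0.4],
    [11.7,-29.3,15,0,0,65.5,-0.4],
    [11.7,-29.3,15,0,0,65.5,-0.4],
  ],
)

```text
t: 21.95
ee_pos: [555.7, 38.8, 178.9]
orientation: [-1.793, -2.579, 0.0]
ft_force: [-0.4, -0.4, -0.8]
width: 39.4
grasp_force: 30.0
```

Call:
servo_tool(
  increments=[
    [0,0,0,0,0,0,-0.4],
    [0,0,0,0,0,0,-0.4],
    [0,0,0,0,0,0,-0.4],
  ],
)

```text
t: 22.2
ee_pos: [555.4, 40.3, 178.7]
orientation: [-1.789, -2.582, 0.0]
ft_force: [0.2, 0.0, -0.9]
width: 39.3
grasp_force: 30.0
```

Run:
```python
from h import *
o=ctrl.get_obs();M=R.from_rotvec(o['orientation']).as_matrix();c=np.array([561.4,26.1]);ex=np.array([.350,-.937]);ey=np.array([.937,.35])
p=o['ee_pos'][:2]-c;print(o['ee_pos'],'chest',p@ex,p@ey,M.round(3)[:,1:],o['width'],o['grasp_force'],o['ft_force'])
```

```text
[555.35493821  40.27045899 178.69647179] chest -15.393491696639627 -0.7045622480592719 [[ 0.936 -0.   ]
 [ 0.351  0.   ]
 [-0.    -1.   ]] 39.27114130249678 29.993947228213074 [ 0.21734881  0.01418696 -0.87295583]
```

Call:
servo_tool(
  increments=[
    [0,0,-1,0,0,0,-0.4],
    [0,0,-3,0,0,0,-0.4],
    [0,0,-5,0,0,0,-0.4],
    [0,0,-7,0,0,0,-0.4],
    [0,0,-8.5,0,0,0,-0.4],
    [0,0,-10,0,0,0,-0.4],
    [0,0,-11.5,0,0,0,-0.4],
    [0,0,-13,0,0,0,-0.4],
    [0,0,-14,0,0,0,-0.4],
    [0,0,-14.9,0,0,0,-0.4],
    [0,0,-15.5,0,0,0,-0.4],
    [0,0,-15.8,0,0,0,-0.4],
    [0,0,-15.9,0,0,0,-0.4],
    [0,0,-15.9,0,0,0,-0.4],
  ],
)

```text
t: 23.37
ee_pos: [556.0, 39.5, 19.8]
orientation: [1.79, 2.582, 0.0]
ft_force: [-0.0, -0.0, -0.5]
width: 39.6
grasp_force: 30.0
```

Call:
servo_tool(
  increments=[
    [0,0,-0.1,0,0,0,-0.4],
    [0,0,-0.2,0,0,0,-0.4],
    [0,0,-0.3,0,0,0,-0.4],
    [0,0,-0.3,0,0,0,-0.4],
  ],
)

```text
t: 23.7
ee_pos: [555.9, 39.4, 16.8]
orientation: [1.79, 2.581, 0.0]
ft_force: [0.1, -1.2, -1.7]
width: 39.5
grasp_force: 30.0
```

Call:
servo_tool(
  increments=[
    [0,0,-0.1,0,0,0,-0.4],
    [0,0,-0.2,0,0,0,-0.4],
    [0,0,-0.2,0,0,0,-0.4],
  ],
)

```text
t: 23.95
ee_pos: [556.0, 39.4, 15.0]
orientation: [1.79, 2.582, 0.0]
ft_force: [-1.0, -0.5, 2.0]
width: 39.4
grasp_force: 30.0
```

Floor contact is felt, at the expected height. I release and lift straight up.

Call:
servo_tool(
  increments=[
    [0,0,-0.03,0,0,0,-0.1],
    [0,0,-0.03,0,0,0,0],
    [0,0,-0.03,0,0,0,0.1],
    [0,0,-0.03,0,0,0,0.3],
    [0,0,-0.03,0,0,0,0.5],
    [0,0,-0.03,0,0,0,0.5],
    [0,0,-0.03,0,0,0,0.5],
  ],
)

```text
t: 24.53
ee_pos: [555.7, 39.4, 14.2]
orientation: [-1.79, -2.582, 0.0]
ft_force: [0.7, 0.6, -0.2]
width: 65.5
grasp_force: 0.0
```

Call:
servo_tool(
  increments=[
    [0,0,0.5,0,0,0,0.5],
    [0,0,1.5,0,0,0,0.5],
    [0,0,3,0,0,0,0.5],
    [0,0,5,0,0,0,0.5],
    [0,0,7,0,0,0,0.5],
    [0,0,9,0,0,0,0.5],
    [0,0,11,0,0,0,0.5],
    [0,0,13,0,0,0,0.5],
    [0,0,15,0,0,0,0.5],
    [0,0,16,0,0,0,0.5],
    [0,0,16,0,0,0,0.5],
    [0,0,16,0,0,0,0.5],
    [0,0,16,0,0,0,0.5],
  ],
)

```text
t: 25.62
ee_pos: [555.0, 39.4, 173.5]
orientation: [-1.789, -2.581, 0.001]
ft_force: [-0.9, -0.4, 0.2]
width: 65.9
grasp_force: 0.0
```

Run:
```python
from h import *
o=ctrl.get_obs();print(o['ee_pos'],o['ft_force'],o['width'])
d=snap('wrist','w8');T=np.eye(4);T[:3,:3]=R.from_rotvec(o['orientation']).as_matrix();T[:3,3]=o['ee_pos'];d['extrinsics']=T@np.array(d['tool_from_camera'])
im=d['image'];hsv=cv2.cvtColor(im,cv2.COLOR_RGB2HSV);m=((hsv[...,1]<40)&(hsv[...,2]>180)).astype(np.uint8)
n,l,st,ce=cv2.connectedComponentsWithStats(m)
for i in range(1,n):
    if st[i,4]>60: print(st[i],ce[i],ray(d,*ce[i],66))
# bumper contact geometry and undisturbed neighbours: compare scene before/after
s=snap('scene','s8')['image'].astype(int);a=np.load('pics/s5.npz')['image'].astype(int)
df=np.abs(s-a).max(2)
for nm,(u,v) in dict(blue=(370,280),leaf=(170,163),bark=(115,204),lidmid=(240+0,0+190)).items(): print(nm,df[v-12:v+12,u-15:u+15].mean())
```

```text
[554.98990685  39.36924901 173.46910227] [-0.93802883 -0.42763785  0.17059159] 65.89819901019881
[ 241  166   38   37 1117] [259.67233662 183.94897046] [555.33112558  40.51715795  66.        ]
blue 4.470833333333333
leaf 4.851388888888889
bark 4.3805555555555555
lidmid 18.391666666666666
```

Run:
```python
from h import *
s=np.load('pics/s8.npz')['image'].astype(int);a=np.load('pics/s5.npz')['image'].astype(int)
df=np.abs(s-a).max(2);print('lid/bar',df[180:240,190:220].mean(),df[155:195,182:198].mean())
print(ctrl.close_job())
```

```text
lid/bar 5.330555555555556 4.3625
the job is handed in; nothing more can be done
None
```

The job is handed in. The lid rests open on its bumper at about 1.93 rad, let down gently until contact was felt. The copper jar stands upright in the chest, and the blue jar, leaf box and bark look unmoved in the before/after images. I don't have the judge's result, and one unexpected force needs noting: pulling the lid up put a brief 36 N along the bar, which I don't think reached the panel.

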